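# Check the infrared thermometer and pack the calibration kit

## Robot

A 7-joint arm with a two-finger parallel gripper is mounted at the origin on a cart in front of the work surface, level with it; the furniture and walls round the work are solid. World frame = base frame: x ahead of the robot, y to its left, z up, the work surface at z = 0. Lengths are in m, angles in rad, forces in N, time in s.
With the tool pointing down it reaches from about 0.4 to 0.875 m from the base axis. Payload 6.5 kg.
Tool frame: the origin (TCP) lies midway between the tips of the shut fingers; the grasp point (between the pads) lies 19 mm behind it (env.grip_point_offset is the distance from the TCP to the grasp point, in m); z points along the fingers, y is the line along which they close (so a half turn about z gives the same grasp; the last joint's range is limited). The gripper opens to 85 mm and grips with 20 to 120 N. Pads are 22 mm wide; open, the fingers measure 114 mm over their backs; the gripper's body (76 mm by 85 mm) begins 54 mm behind the grasp point. The pads swing forward as they close: fully open they stand 13 mm farther back than shut.
Start: joints at [1.124, 0.536, -0.004, 1.538, 0.003, 1.067, -0.071], TCP at [0.242, -0.603, 0.231] pointing down, gripper open.
Joint ranges: [-2.7, 2.7], [-0.37, 2.16], [-1.27, 1.26], [0.24, 2.4], [-1.31, 4.45], [0.19, 1.91], [-2.76, 2.76]. Speed limits (rad/s): [2.39, 2.39, 3.14, 3.14, 3.14, 3.14, 3.14].

## Interface

Orientations are given as a unit quaternion [x, y, z, w].
In Python, from bench import env gives the robot as it stands.
- The arm moves only by the tool jog_arm, never from a script. Its argument "targets" is a list of rows, each an object with "dp": the shift along the tool's x, y, z scaled (see below), a list of three; "delta_rot": the turn, a rotation vector about the tool's x, y, z scaled (see below), a list of three. A call has 1 to 8 rows; each row is the pose to reach, as a shift and turn from the pose commanded when the call began, along the tool's axes at that moment; what a row does not reach only later rows make up. The controller multiplies each number of a shift by 50 cm and each number of a turn by 45 degrees. A row lasts 1/10 s, in which the tool goes at most 50 mm and 8.59 degrees, less where a joint would pass 70% of its speed; a pose out of reach is approached as far as the arm can. A call with a number of a shift or a turn outside -1 to 1 is refused whole. A call with a gripper value outside its range is refused whole. "grip" is the closure in counts, from 0 (fully open) to 255 (shut), set as the call begins (left out, the last holds). The fingers move at their own pace and stop on an object; "force" is the grip in N (left out, the last holds). Time passes only in rows, so rows that repeat a pose let the fingers close. It gives the time, the measured TCP pose, the force, the opening and the grip force at its end, in the units of the state.
- env.state(): the state, without advancing time (a new reading comes with each control period).
- env.snapshot(name): name is "scene" or "top" or "wrist"; returns the picture (400x640x3 uint8, red, green, blue); there is no depth.
- env.camera_params(name): a dict with "K" (3x3 intrinsics, pixels), "eye" and "attitude" of the camera in the world. Camera axes: x right, y up, looking along -z (the intrinsics and any distortion apply to the point x, -y, -z); pixel columns grow to the right and rows downward; lengths in m; the calibration is good to about 2 mm. A picture is of the moment at which its call begins: read the wrist's pose just before it. camera_params takes no time and is no camera call; for the wrist camera it gives the pose at the moment of the call.
- env.close_job(): hands the job in; it is judged then, once.
The state is a dict: "t": time; "qpos": joint angles; "qvel": joint speeds; "effort": joint torques, N m; "ee_pos": TCP position; "orientation": TCP orientation; "force": force on the tool from outside, world axes, zero at the start; "ft_torque": the same for the moment, N m; "opening": finger opening in m; "finger_force": force on a finger pad.
Only numpy, scipy, OpenCV 4.12 (cv2) and the standard library are available. Lean on these libraries where they do the work, as an engineer would, in place of code of your own. Each camera call takes 0.05 s, during which the arm holds its last target. There are 200 camera calls.

## Task

Check the yellow infrared thermometer and pack the calibration kit: hold the thermometer level about 10 cm in front of the calibrator's black disc, pointing squarely at its middle, keep it still there for at least a second without touching the calibrator, then press it fully home in its cut-out of the kit tray and let go. Press the red-handled hook spanner fully home in its own cut-out as well. Leave the contact probe in its cut-out, and do not disturb the petri dishes or the bottles.

Things in the scene. Friction and masses are not known exactly. Their poses are not given: they have to be found in the camera images.
- ir_thermometer: Yellow pistol-shaped infrared thermometer on its side, ~0.18 kg. Origin: on its underside below the barrel's axis; x along the barrel to the lens, z up. Barrel x -72 to 34 mm, 42 wide (y), 36 thick (z 0-36), lower edges bevelled 4 mm; black round nose, 32 diameter, x 32 to 60, axis z 18. Black slanted grip at -y: x -64 to -32 at the barrel, x -76 to -44 at its end y -87; z 0.5 to 33.5.
- lens (a point): Centre of the thermometer's lens, 60 mm ahead of its origin, 18 mm above its underside; looks along the thermometer's +x. Of the barrel, x -20 to 30 mm is free on both flanks (the red trigger begins at x -22, y -21 to -40): grip it across y, best at x 0, which comes to lie in the tray's finger channel.
- hook_spanner: Hook spanner lying flat, ~0.17 kg. Origin: on its underside, on the red handle's middle line where it is best gripped (across y); x along the handle to the hook, z up. Handle x -73 to 31 mm, 24 wide, 24 thick (z 0-24), lower edges bevelled 4 mm. Steel shank and hook z 3 to 15: shank to x 54, then the hook curves to +y (outline x 45 to 82, y -8 to 42).
- kit_tray: Shallow grey tray 196 x 286 mm (x by y; 294 over the black end grips), fixed, with a hard dark insert with three blue-floored cut-outs. Origin: centre of its underside. Insert top z 24 mm, rim 27, cut-out floors z 8 (16 deep), about 2 mm play all round a tool. A finger channel (x -18 to 18, y -76 to 133 mm, floor z 8) crosses all cut-outs, for fingers that grip a tool at its origin.
- thermometer_seat (a point): Where the thermometer's origin lies when fully home: floor of its cut-out, at x 0, y -23 mm, z 8 of the tray; thermometer's x along the point's (= tray's) +x. White spring pads at tray x 25 pinch the barrel from both flanks: laid in loosely it stands several mm too high; push it down with about 5 to 15 N until it meets the floor.
- spanner_seat (a point): Where the spanner's origin lies when fully home: floor of its cut-out, at x 0, y 45 mm, z 8 of the tray; spanner's x along the point's (= tray's) +x, hook to +y. White spring pads at tray x -27 and 24 pinch the handle from both flanks: laid in loosely it stands several mm too high; push it down with about 5 to 15 N until it meets the floor.
- probe_seat (a point): Where the contact probe's origin lies: floor of its cut-out, at x 0, y 111 mm, z 8 of the tray.
- contact_probe: White contact probe with a thin steel stem, 160 mm long, already seated in the third cut-out; handle x -60 to 35 mm, 28 wide, 28 thick (so it stands 12 mm above the insert). Origin on its underside, x along the stem. To be left alone.
- calibrator: White infrared calibrator, fixed, 140 deep (x), 120 wide (y), 158 mm high, black carrying bar on top up to 188 mm; its dark front faces its own -x, towards the robot, turned by up to 0.3 rad either way. Origin: centre of its underside. Not to be touched.
- target (a point): Middle of the matt black disc (62 mm across, in a slotted steel ring of 80 mm that stands 6 mm proud) on the calibrator's front, 110 mm above the worktop. Its x axis points into the calibrator, square to the disc: the thermometer's x must point along it, the lens about 0.10 m off on its -x side, level with the middle.
- petri_dishes: Two stacked petri dishes, 93 mm across, 31 mm high; origin at the centre of the underside. To be left alone.
- amber_bottle: Brown glass bottle with a blue cap, 86 mm across, 190 mm high; origin at the centre of the underside. To be left alone.
- wash_bottle: White wash bottle with a bent spout, 74 mm across, 286 mm high; origin at the centre of the underside. To be left alone.

How it is judged:
On the way:
1. the thermometer is held still for about a second, level, its lens 5 to 15 cm in front of the calibrator's black disc and pointing squarely at its middle (x of lens in the frame of target between -0.15 and -0.05 m and x of ir_thermometer in the frame of target below -0.1 m and y of lens in the frame of target between -0.02 and 0.02 m and z of lens in the frame of target between -0.02 and 0.02 m and angle between the x axis of ir_thermometer and the x axis of target, either way round below 0.17 rad and linear speed of ir_thermometer below 0.03 m/s and angular speed of ir_thermometer below 0.3 rad/s), for 0.8 s.
At the end, for the whole second after the job is handed in: Thermometer and spanner let go, at rest and flat, each within 3 mm of the floor, 6 mm of the seat and 0.08 rad of its direction (0.06 rad of level) in its own cut-out; probe within 8 mm of its seat; petri dishes and bottles within 3 cm of where they stood (z of ir_thermometer in the frame of thermometer_seat below 0.003 m and horizontal distance between ir_thermometer and thermometer_seat below 0.006 m and angle between the x axis of ir_thermometer and the x axis of thermometer_seat, either way round below 0.08 rad and z of hook_spanner in the frame of spanner_seat below 0.003 m and horizontal distance between hook_spanner and spanner_seat below 0.006 m and angle between the x axis of hook_spanner and the x axis of spanner_seat, either way round below 0.08 rad and distance between contact_probe and probe_seat below 0.008 m and linear speed of each of ir_thermometer, hook_spanner below 0.02 m/s and distance of each of petri_dishes, amber_bottle, wash_bottle from where it was at the start of the episode below 0.03 m and angle between each of ir_thermometer, hook_spanner's own z axis and vertical below 0.06 rad); the robot touches nothing.
It fails at once if the calibrator is touched by the robot or by the thermometer (contact force between any of ir_thermometer, the fingers, the arm and calibrator above 1 N).
It fails at once if the petri dishes or a bottle are knocked: moved by more than 3 cm (distance of any of petri_dishes, amber_bottle, wash_bottle from where it was at the start of the episode above 0.03 m).
It fails at once if the contact probe is pulled out of its cut-out (distance between contact_probe and probe_seat above 0.012 m).
It also fails if it takes over 72 s, if anything falls off the work surface, if the arm or the gripper's body presses on something with over 40 N, if the wrist force passes 120 N, or if a joint passes its speed limit or range.

## Working session

There is one attempt and no reset: what is moved stays moved. The work goes in short steps, Python scripts to look and compute and a tool call to move; the robot and the scene stay as the last step left them, time stands still between calls to the robot, and variables do not carry over. Pictures are saved under pics/ and viewed, at most 10 in all, crops included, and the job is handed in when it is done.

Besides the shell and the picture viewer there is one more tool, called after ">>>" as name([rows], argument=value, ...), one row to a line, values as JSON. jog_arm: Moves the arm, as the interface text tells. Its arguments: {"type":"object","properties":{"targets":{"type":"array"},"grip":{"type":"number"},"force":{"type":"number"}},"required":["targets"]}

```bash
mkdir -p pics; ls
python3 - <<'E'
from bench import env
import cv2
for n in("scene","top"):
    im=env.snapshot(n); cv2.imwrite(f"pics/{n}0.png",im[:,:,::-1]); p=env.camera_params(n); print(n,p)
s=env.state(); print(s['t'],s['ee_pos'],s['orientation'],s['opening'],env.grip_point_offset)
E
```

```text
pics
scene {'K': array([[384.49132253,   0.        , 322.24828703],
       [  0.        , 384.49132253, 196.36988658],
       [  0.        ,   0.        ,   1.        ]]), 'eye': array([-0.27659407,  0.70789649,  0.71278733]), 'attitude': array([-0.22927315,  0.43656448,  0.77233573, -0.40042828])}
top {'K': array([[474.15658638,   0.        , 319.77512831],
       [  0.        , 474.15658638, 202.06846439],
       [  0.        ,   0.        ,   1.        ]]), 'eye': array([0.36400716, 0.11820364, 1.7281134 ]), 'attitude': array([-0.04825547,  0.04286939,  0.71478777, -0.69635628])}
0.1 [ 0.24136087 -0.60293332  0.23050035] [ 9.81922703e-01  1.89280779e-01 -2.07673383e-04 -7.40970962e-04] 0.08551107538149055 0.0187
```

View pics/top0.png

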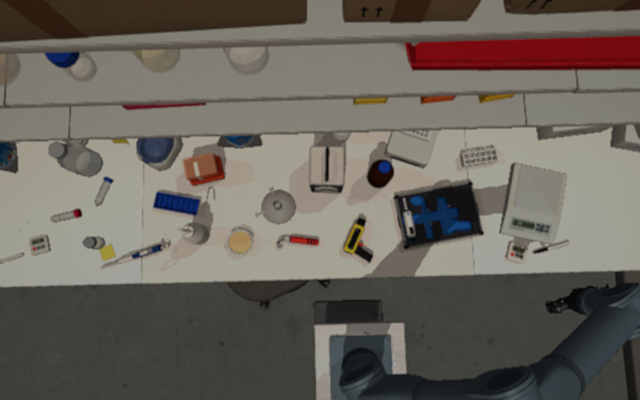

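View pics/scene0.png

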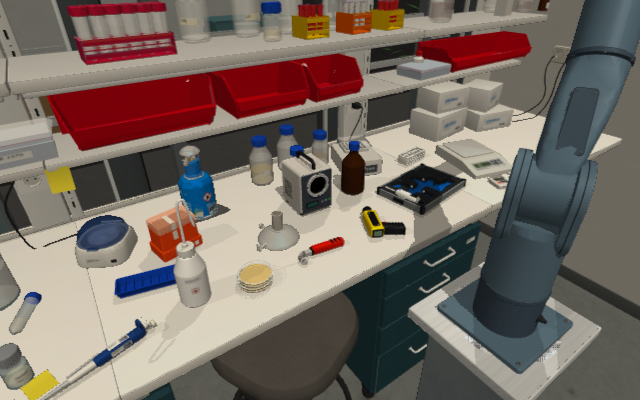

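The top view shows the thermometer near (355,240), spanner (298,240), tray (438,215), and calibrator (327,168). I'll enlarge these and get colour-mask measurements.

```bash
cat > h.py <<'E'
import numpy as np, cv2
from bench import env
from scipy.spatial.transform import Rotation as R
def ray(n,uv,P=None):
    p=P or env.camera_params(n); uv=np.atleast_2d(uv).astype(float); K=p['K']
    d=np.c_[(uv[:,0]-K[0,2])/K[0,0],-(uv[:,1]-K[1,2])/K[1,1],-np.ones(len(uv))]
    return np.array(p['eye']),R.from_quat(p['attitude']).apply(d)
def plane(n,uv,z,P=None):
    e,d=ray(n,uv,P); return e+d*((z-e[2])/d[:,2])[:,None]
def proj(n,X,P=None):
    p=P or env.camera_params(n); c=R.from_quat(p['attitude']).inv().apply(np.atleast_2d(X)-p['eye'])
    q=c@np.diag([1,-1,-1])@p['K'].T; return q[:,:2]/q[:,2:]
def tri(a,ua,b,ub):
    ea,da=ray(a,ua); eb,db=ray(b,ub); da,db=da[0],db[0]
    s=np.linalg.lstsq(np.c_[da,-db],eb-ea,rcond=None)[0]; A=ea+s[0]*da;B=eb+s[1]*db
    return (A+B)/2,np.linalg.norm(A-B)
E
python3 - <<'E'
from h import *
t=cv2.imread('pics/top0.png'); s=cv2.imread('pics/scene0.png')
a=cv2.resize(t[130:270,270:490],None,fx=3.6,fy=3.6,interpolation=cv2.INTER_CUBIC)
cv2.imwrite('pics/topc.png',a)
b=cv2.resize(s[130:270,270:470],None,fx=4,fy=4,interpolation=cv2.INTER_CUBIC)
cv2.imwrite('pics/scenec.png',b)
hsv=cv2.cvtColor(t,cv2.COLOR_BGR2HSV)
def blob(lo,hi,x0,x1,y0,y1):
    m=np.zeros(hsv.shape[:2],np.uint8); m[y0:y1,x0:x1]=cv2.inRange(hsv,np.array(lo),np.array(hi))[y0:y1,x0:x1]
    p=np.argwhere(m)[:,::-1]; return p,cv2.minAreaRect(p.astype(np.float32)) if len(p) else None
for nm,args,z in(("yel",([20,120,80],[35,255,255],335,375,210,265),.036),("red",([0,130,80],[8,255,255],275,325,225,255),.024),("blue",([100,100,40],[125,255,255],390,490,180,250),.008)):
    p,r=blob(*args); print(nm,len(p),r); c=cv2.boxPoints(r); print(plane('top',c,z).round(3)[:,:2].tolist(), plane('top',r[0],z).round(3))
E
```

```text
yel 221 ((353.55169677734375, 238.12071228027344), (11.884502410888672, 29.896947860717773), 21.801406860351562)
[[0.411, 0.052], [0.508, 0.009], [0.492, -0.03], [0.394, 0.013]] [[0.451 0.011 0.036]]
red 155 ((303.9538879394531, 240.36924743652344), (28.279918670654297, 5.953667163848877), 7.125016689300537)
[[0.445, 0.24], [0.466, 0.237], [0.451, 0.137], [0.43, 0.14]] [[0.448 0.189 0.024]]
blue 1319 ((436.7352600097656, 217.55880737304688), (70.13593292236328, 42.14535140991211), 4.573921203613281)
[[0.457, -0.159], [0.61, -0.179], [0.582, -0.432], [0.43, -0.41]] [[ 0.519 -0.295  0.008]]
```

View pics/topc.png

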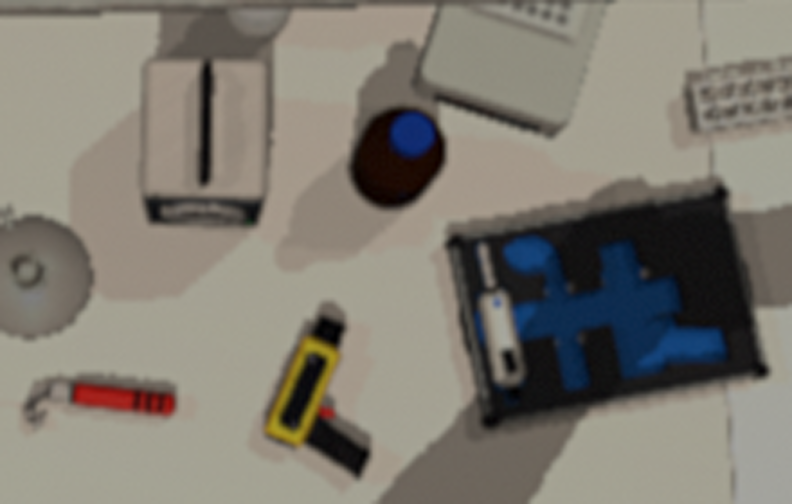

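View pics/scenec.png

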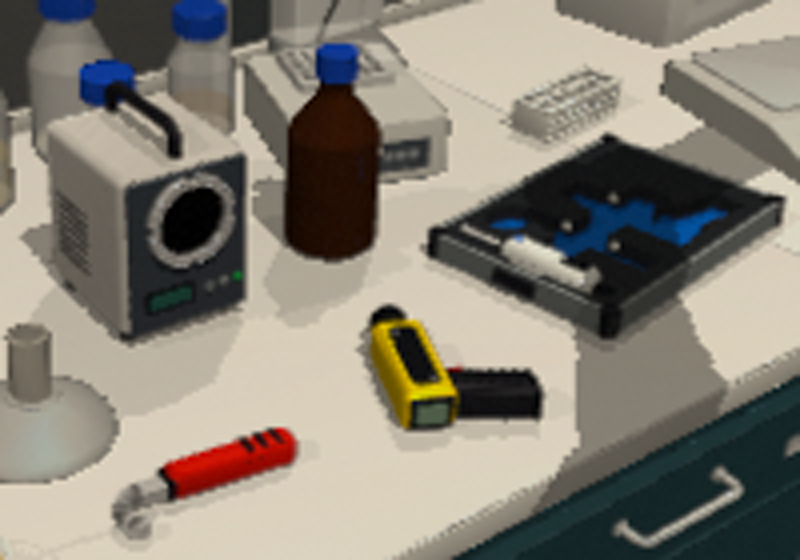

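Both tools lie flat in the right sense: thermometer nose up-image with its grip towards -y, spanner hook left and curving towards the robot. I read the tray rim corners in the top crop at (455,235), (722,190), (765,372) and (488,420). The calibrator's front corners in the scene crop are (130,188), (243,150), (127,337) and (245,300).

```bash
cat >> h.py <<'E'
def goto(x,y,z,phi):
    "units for jog: dp, rotz from the commanded (=measured) pose to a tool-down pose"
    s=env.state(); Rt=R.from_quat(s['orientation']); p=np.array(s['ee_pos'])
    T=R.from_matrix(np.array([[np.cos(phi),np.sin(phi),0],[np.sin(phi),-np.cos(phi),0],[0,0,-1.]]))
    rv=(Rt.inv()*T).as_rotvec()
    print('dp',(Rt.inv().apply(np.array([x,y,z])-p)/.5).round(4).tolist(),'rot',(rv/(np.pi/4)).round(4).tolist())
E
python3 - <<'E'
from h import *
tc=lambda u:np.array(u)/3.6+[270,130]; sc=lambda u:np.array(u)/4+[270,130]
c=plane('top',tc([(455,238),(722,192),(762,370),(490,418)]),.027)
print('tray',c.round(3)[:,:2].tolist(),c.mean(0), [np.linalg.norm(c[i]-c[(i+1)%4]).round(3) for i in range(4)])
print('yaws',[np.arctan2(*(c[a]-c[b])[[1,0]]).round(3) for a,b in((0,3),(1,2))],[ (np.arctan2(*(c[a]-c[b])[[1,0]])-np.pi/2).round(3) for a,b in((0,1),(3,2))])
ft=plane('scene',sc([(130,188),(243,150)]),.158); fb=plane('scene',sc([(127,337),(245,300)]),0.0)
for f in(ft,fb):
    d=f[0]-f[1]; print('cal',f.round(3).tolist(),np.linalg.norm(d),'yaw',np.arctan2(-d[0],d[1]))
tt=plane('top',tc([(146,195),(266,197),(272,60),(147,58)]),.158); print('caltop',tt.round(3)[:,:2].tolist(),'front len',np.linalg.norm(tt[0]-tt[1]),'yaw',np.arctan2(-(tt[0]-tt[1])[0],(tt[0]-tt[1])[1]),'side yaw',[np.arctan2(*(a-b)[[1,0]]) for a,b in((tt[2],tt[1]),(tt[3],tt[0]))])
im=cv2.imread('pics/scene0.png'); g=im[170:202,306:330].max(2); m=(g<35).astype(np.uint8)
n,l,st,ce=cv2.connectedComponentsWithStats(m); k=1+np.argmax(st[1:,4]); u=ce[k]+[306,170]; print('disc px',u,st[k],plane('scene',u,.11))
goto(.42,.0,.231,-.415); goto(.45,.0,.28,-.415)
E
```

```text
tray [[0.599, -0.149], [0.639, -0.42], [0.459, -0.448], [0.418, -0.176]] [ 0.5285939  -0.29810594  0.027     ] [np.float64(0.273), np.float64(0.182), np.float64(0.275), np.float64(0.183)]
yaws [np.float64(0.144), np.float64(0.153)] [np.float64(0.145), np.float64(0.148)]
cal [[0.613, 0.161, 0.158], [0.615, 0.052, 0.158]] 0.10878147828501332 yaw 0.018409869171430674
cal [[0.644, 0.15, 0.0], [0.634, 0.035, 0.0]] 0.11530067670498415 yaw -0.09023457636758998
caltop [[0.629, 0.157], [0.624, 0.045], [0.755, 0.035], [0.76, 0.153]] front len 0.11183254300249497 yaw -0.0439649671174756 side yaw [np.float64(-0.07522528073732952), np.float64(-0.03022844904110518)]
disc px [317.45930233 184.53488372] [  5   7  14  16 172] [[0.61888708 0.10203098 0.11      ]]
dp [0.7799, -0.9867, 0.0004] rot [-0.0018, 0.0009, 1.0133]
dp [0.8356, -0.9645, -0.0976] rot [-0.0018, 0.0009, 1.0133]
```

>>> jog_arm([
  {"dp": [0.82, -0.96, -0.1], "delta_rot": [0, 0, 1.0]},
  {"dp": [0.82, -0.96, -0.1], "delta_rot": [0, 0, 1.0]},
  {"dp": [0.82, -0.96, -0.1], "delta_rot": [0, 0, 1.0]},
  {"dp": [0.82, -0.96, -0.1], "delta_rot": [0, 0, 1.0]},
  {"dp": [0.82, -0.96, -0.1], "delta_rot": [0, 0, 1.0]},
  {"dp": [0.82, -0.96, -0.1], "delta_rot": [0, 0, 1.0]},
  {"dp": [0.82, -0.96, -0.1], "delta_rot": [0, 0, 1.0]},
  {"dp": [0.82, -0.96, -0.1], "delta_rot": [0, 0, 1.0]},
])

```text
t: 0.9
ee_pos: [0.3676, -0.2297, 0.2625]
orientation: [0.98, -0.201, -0.0, 0.0]
force: [2.0, -0.3, 0.0]
opening: 0.0854
finger_force: 0.0
```

Run:
```python
from h import *
s=env.state(); print(s['t'],s['ee_pos'],s['qpos']); goto(.44,.0,.28,-.415)
```

```text
0.9 [ 0.36758811 -0.22966209  0.26249857] [ 0.49066803  0.12541426 -0.03936655  2.04269339  0.00615711  0.97358747
 -1.52728724]
dp [-0.0477, -0.4792, -0.0351] rot [0.0002, 0.0, 0.0132]
```

>>> jog_arm([
  {"dp": [-0.05, -0.47, -0.03], "delta_rot": [0, 0, 0]},
  {"dp": [-0.05, -0.47, -0.03], "delta_rot": [0, 0, 0]},
  {"dp": [-0.05, -0.47, -0.03], "delta_rot": [0, 0, 0]},
  {"dp": [-0.05, -0.47, -0.03], "delta_rot": [0, 0, 0]},
  {"dp": [-0.05, -0.47, -0.03], "delta_rot": [0, 0, 0]},
  {"dp": [-0.05, -0.47, -0.03], "delta_rot": [0, 0, 0]},
  {"dp": [-0.05, -0.47, -0.03], "delta_rot": [0, 0, 0]},
  {"dp": [-0.05, -0.47, -0.03], "delta_rot": [0, 0, 0]},
])

```text
t: 1.7
ee_pos: [0.4364, -0.0073, 0.2771]
orientation: [0.979, -0.202, -0.0, 0.0]
force: [-0.2, -0.1, -0.7]
opening: 0.0854
finger_force: 0.0
```

Run:
```python
from h import *
s=env.state(); print(s['t'],s['ee_pos'],s['orientation'],np.abs(s['qvel']).max())
p=env.camera_params('wrist'); im=env.snapshot('wrist'); cv2.imwrite('pics/w1.png',im[:,:,::-1])
import pickle; pickle.dump(p,open('w1.pkl','wb')); print(p)
```

```text
1.7 [ 0.43644878 -0.00725953  0.27706333] [ 9.79415608e-01 -2.01853216e-01 -4.34984035e-04  3.95396695e-04] 0.010592262793536946
{'K': array([[335.0406928 ,   0.        , 318.54963383],
       [  0.        , 335.0406928 , 201.61549398],
       [  0.        ,   0.        ,   1.        ]]), 'eye': array([ 0.50408381, -0.03561185,  0.41987449]), 'attitude': array([ 0.07972454, -0.12036729,  0.8267457 , -0.54373456])}
```

View pics/w1.png

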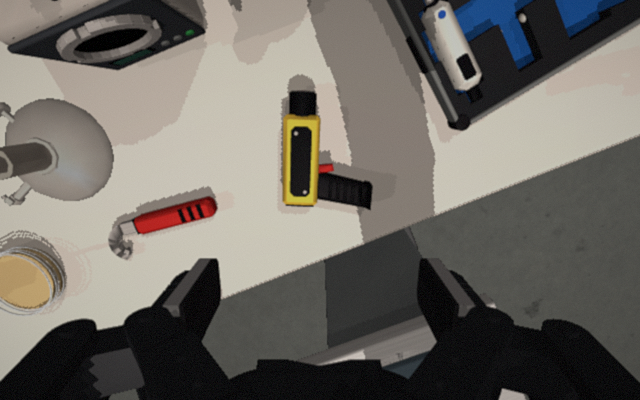

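The wrist view shows the thermometer barrel at (302,160), spanner handle at (175,215), calibrator disc near (110,42), and the calibrator's front bottom edge from (115,68) to (203,33).

Run:
```python
from h import *
import pickle; P=pickle.load(open('w1.pkl','rb'))
im=cv2.imread('pics/w1.png'); hsv=cv2.cvtColor(im,cv2.COLOR_BGR2HSV)
def rect(lo,hi,box,z):
    x0,x1,y0,y1=box; m=cv2.inRange(hsv,np.array(lo),np.array(hi)); p=np.argwhere(m[y0:y1,x0:x1])[:,::-1]+[x0,y0]
    X=plane('wrist',p,z,P)[:,:2]*1000
    r=cv2.minAreaRect(X.astype(np.float32)); c=cv2.boxPoints(r)
    e=[c[1]-c[0],c[2]-c[1]]; e=max(e,key=np.linalg.norm)
    print(len(p),np.round(r[0],1),np.round(r[1],1),'yaw',np.arctan2(e[1],e[0])); return r
rect([20,100,60],[35,255,255],(270,335,100,220),.03)
rect([0,130,60],[8,255,255],(125,225,185,245),.02)
f=plane('wrist',[(115,68),(203,33)],0,P); d=f[0]-f[1]; print('bottom',f.round(4).tolist(),np.linalg.norm(d),np.arctan2(-d[0],d[1]))
g=im[:75,50:180].max(2); m=(g<25).astype(np.uint8); n,l,st,ce=cv2.connectedComponentsWithStats(m)
for k in range(1,n):
    if st[k,4]>60: print(ce[k]+[50,0],st[k])
```

```text
1918 [450.7   9.8] [ 41.6 107. ] yaw -0.43745446
1400 [449.9 184.8] [108.6  24.9] yaw 1.4239879
bottom [[0.6328, 0.1674, 0.0], [0.6247, 0.055, 0.0]] 0.1127069977790125 -0.07158656209956993
[166.12605042   7.36134454] [ 99   0  31  19 119]
[158.75        21.73684211] [97 12 20 19 76]
[110.42825849  40.06133625] [ 25  29  72  23 913]
[145.5         53.86904762] [75 47 34 18 84]
[113.42028986  63.91304348] [54 59 18 10 69]
```

Run:
```python
from h import *
import pickle; P=pickle.load(open('w1.pkl','rb'))
print(plane('wrist',(110.4,40.1),.11,P)); print(tri('scene',(317.46,184.53),'top',(0,0))[1]) if 0 else None
goto(.468,.002,.09,-.437); goto(.468,.002,.005,-.437)
```

```text
[[0.61922043 0.10560238 0.11      ]]
dp [0.0507, -0.0425, 0.3741] rot [0.0011, 0.0008, 0.0381]
dp [0.0508, -0.0427, 0.5441] rot [0.0011, 0.0008, 0.0381]
```

>>> jog_arm([
  {"dp": [0.051, -0.0425, 0.1], "delta_rot": [0.001, 0.001, 0.038]},
  {"dp": [0.051, -0.0425, 0.2], "delta_rot": [0.001, 0.001, 0.038]},
  {"dp": [0.051, -0.0425, 0.3], "delta_rot": [0.001, 0.001, 0.038]},
  {"dp": [0.051, -0.0425, 0.38], "delta_rot": [0.001, 0.001, 0.038]},
  {"dp": [0.051, -0.0425, 0.45], "delta_rot": [0.001, 0.001, 0.038]},
  {"dp": [0.051, -0.0425, 0.5], "delta_rot": [0.001, 0.001, 0.038]},
  {"dp": [0.051, -0.0425, 0.54], "delta_rot": [0.001, 0.001, 0.038]},
  {"dp": [0.051, -0.0425, 0.54], "delta_rot": [0.001, 0.001, 0.038]},
])

```text
t: 2.55
ee_pos: [0.4667, 0.0021, 0.0053]
orientation: [0.976, -0.216, -0.002, 0.001]
force: [-1.0, 0.9, 0.1]
opening: 0.0855
finger_force: 0.0
```

>>> jog_arm([
  {"dp": [0, 0, 0], "delta_rot": [0, 0, 0]},
  {"dp": [0, 0, 0], "delta_rot": [0, 0, 0]},
  {"dp": [0, 0, 0], "delta_rot": [0, 0, 0]},
  {"dp": [0, 0, 0], "delta_rot": [0, 0, 0]},
  {"dp": [0, 0, 0], "delta_rot": [0, 0, 0]},
  {"dp": [0, 0, 0], "delta_rot": [0, 0, 0]},
], grip=255, force=60)

```text
t: 3.15
ee_pos: [0.4698, 0.0032, 0.0088]
orientation: [0.976, -0.216, 0.002, -0.0]
force: [-1.1, -1.8, 8.2]
opening: 0.041
finger_force: 60.8
```

Run:
```python
from h import *
s=env.state(); print(s['t'],s['ee_pos'],s['qpos']); 
yaw=-.06;O=np.array([.621,.104])-.16*np.array([np.cos(yaw),np.sin(yaw)]); print(O)
z0=s['ee_pos'][2]
goto(.468,.002,z0+.12,-.437); goto(*O,z0+.092,yaw)
```

```text
3.15 [0.46975372 0.00322909 0.00879145] [ 0.03020725  0.63318349 -0.16329466  2.11438846  0.2457342   0.40826622
 -2.33336936]
[0.46128791 0.11359424]
dp [-0.0015, 0.0034, -0.24] rot [-0.0016, -0.0037, 0.0028]
dp [-0.1078, -0.1933, -0.1841] rot [-0.0009, -0.0039, -0.4772]
```

>>> jog_arm([
  {"dp": [0, 0, -0.06], "delta_rot": [0, 0, 0]},
  {"dp": [0, 0, -0.13], "delta_rot": [0, 0, 0]},
  {"dp": [0, 0, -0.184], "delta_rot": [0, 0, 0]},
  {"dp": [-0.03, -0.05, -0.184], "delta_rot": [0, 0, -0.12]},
  {"dp": [-0.06, -0.1, -0.184], "delta_rot": [0, 0, -0.24]},
  {"dp": [-0.09, -0.15, -0.184], "delta_rot": [0, 0, -0.36]},
  {"dp": [-0.108, -0.193, -0.184], "delta_rot": [0, 0, -0.477]},
  {"dp": [-0.108, -0.193, -0.184], "delta_rot": [0, 0, -0.477]},
])

```text
t: 3.95
ee_pos: [0.4608, 0.1179, 0.1002]
orientation: [1.0, -0.026, 0.001, -0.002]
force: [0.1, -0.4, -2.3]
opening: 0.041
finger_force: 61.6
```

Run:
```python
from h import *
import pickle
for i in range(3): env.snapshot('top')
s=env.state(); print(s['t'],s['ee_pos'],s['orientation'],s['opening'],s['finger_force'],np.abs(s['qvel']).max())
P=env.camera_params('wrist'); im=env.snapshot('wrist'); pickle.dump(P,open('w2.pkl','wb'))
sc=env.snapshot('scene')[:,:,::-1]
cv2.imwrite('pics/w2.png',im[:,:,::-1]); cv2.imwrite('pics/s2.png',sc)
t=env.snapshot('top')[:,:,::-1]; cv2.imwrite('pics/t2.png',t)
c=np.vstack([cv2.resize(im[0:300,100:540,::-1],(660,450)[::1]) ,]) 
b=cv2.resize(sc[140:240,270:420],(450,300)); 
can=np.zeros((600,800,3),np.uint8); can[:300,:480]=cv2.resize(im[0:400,:,::-1],(480,300)); can[300:,:450]=b; can[:300,480:]=cv2.resize(t[140:270,290:429],(320,300))
cv2.imwrite('pics/c2.png',can)
```

```text
4.1 [0.46047255 0.11305158 0.09945832] [ 9.99539864e-01 -3.03285366e-02  4.54490256e-04  1.81908095e-04] 0.04071803594228596 61.63197660818696 0.012314094337215788
```

View pics/c2.png

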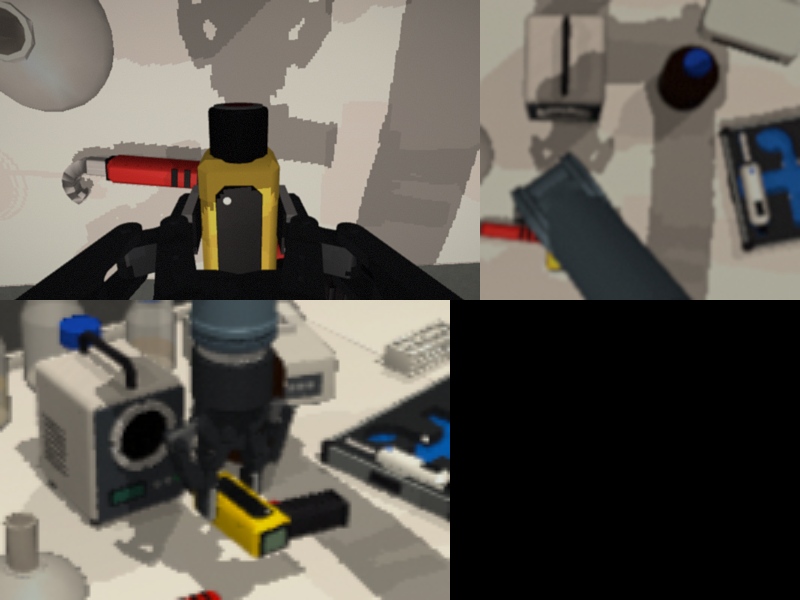

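The thermometer is held level, its nose facing the calibrator about 10 cm off (nose tip at wrist pixel (317,138)). I'll hold it still.

>>> jog_arm([
  {"dp": [0, 0, 0], "delta_rot": [0, 0, 0]},
  {"dp": [0, 0, 0], "delta_rot": [0, 0, 0]},
  {"dp": [0, 0, 0], "delta_rot": [0, 0, 0]},
  {"dp": [0, 0, 0], "delta_rot": [0, 0, 0]},
  {"dp": [0, 0, 0], "delta_rot": [0, 0, 0]},
  {"dp": [0, 0, 0], "delta_rot": [0, 0, 0]},
  {"dp": [0, 0, 0], "delta_rot": [0, 0, 0]},
  {"dp": [0, 0, 0], "delta_rot": [0, 0, 0]},
])

```text
t: 5.05
ee_pos: [0.4604, 0.1139, 0.0995]
orientation: [1.0, -0.03, 0.001, -0.0]
force: [-0.0, -0.2, -1.2]
opening: 0.0404
finger_force: 61.6
```

Run:
```python
from h import *
import pickle
P=pickle.load(open('w2.pkl','rb'))
print('nose top', plane('wrist',(317,138),.0907+.034,P))
im=cv2.imread('pics/w2.png'); hsv=cv2.cvtColor(im,cv2.COLOR_BGR2HSV)
# nose edges (black) left/right at rows 150-200 ; spanner red
for r in(160,175,190):
    row=im[r].max(1); k=[x for x in range(250,390) if row[x]<45]; print(r,k[0],k[-1], plane('wrist',[(k[0],r),(k[-1]+1,r)],.1087,P).round(4).tolist())
m=cv2.inRange(hsv,np.array([0,130,60]),np.array([8,255,255])); p=np.argwhere(m[190:260,130:262])[:,::-1]+[130,190]
X=plane('wrist',p,.02,P)[:,:2]*1000; r=cv2.minAreaRect(X.astype(np.float32)); print(r)
# disc in top-view based front edge check
s=env.state(); print(s['t'],s['ee_pos'])
```

```text
nose top [[0.52179135 0.11012484 0.1247    ]]
160 279 356 [[0.5124, 0.1261, 0.1087], [0.5105, 0.0948, 0.1087]]
175 280 356 [[0.5063, 0.1262, 0.1087], [0.5044, 0.095, 0.1087]]
190 280 355 [[0.5, 0.1268, 0.1087], [0.4981, 0.0956, 0.1087]]
((453.0724792480469, 196.5717315673828), (84.17567443847656, 28.076587677001953), 81.82945251464844)
5.05 [0.46035899 0.11386958 0.09945401]
```

Run:
```python
from h import *
goto(.42,-.08,.2,-.0); goto(.46,-.30,.25,.148)
e=plane('top',np.array((378,178)),.1); print('amber approx',e, plane('scene',np.array((332,240))/4+[270,130],.0))
```

```text
dp [-0.0572, 0.3918, -0.2013] rot [-0.0005, -0.0013, -0.0761]
dp [0.049, 0.8262, -0.3014] rot [-0.0004, -0.0014, -0.2645]
amber approx [[ 0.65433819 -0.0768753   0.1       ]] [[ 0.67141214 -0.09232879  0.        ]]
```

>>> jog_arm([
  {"dp": [0, 0, 0], "delta_rot": [0, 0, 0]},
  {"dp": [0, 0, 0], "delta_rot": [0, 0, 0]},
  {"dp": [0, 0, 0], "delta_rot": [0, 0, 0]},
  {"dp": [-0.06, 0.02, -0.06], "delta_rot": [0, 0, 0]},
  {"dp": [-0.06, 0.1, -0.1], "delta_rot": [0, 0, 0]},
  {"dp": [-0.06, 0.19, -0.14], "delta_rot": [0, 0, -0.03]},
  {"dp": [-0.06, 0.28, -0.18], "delta_rot": [0, 0, -0.05]},
  {"dp": [-0.06, 0.37, -0.2], "delta_rot": [0, 0, -0.08]},
])

```text
t: 5.85
ee_pos: [0.4197, -0.0708, 0.2011]
orientation: [1.0, 0.002, 0.002, 0.0]
force: [1.2, -0.2, -1.7]
opening: 0.0409
finger_force: 61.6
```

Run:
```python
from h import *
s=env.state(); print(s['t'],s['ee_pos']); goto(.46,-.30,.25,.148)
```

```text
5.85 [ 0.41967004 -0.07076361  0.20106469]
dp [0.0791, 0.4588, -0.0975] rot [0.0005, -0.0048, -0.1831]
```

>>> jog_arm([
  {"dp": [0.02, 0.09, -0.03], "delta_rot": [0, 0, -0.06]},
  {"dp": [0.04, 0.18, -0.06], "delta_rot": [0, 0, -0.12]},
  {"dp": [0.06, 0.27, -0.1], "delta_rot": [0, 0, -0.18]},
  {"dp": [0.08, 0.36, -0.1], "delta_rot": [0, -0.002, -0.18]},
  {"dp": [0.08, 0.46, -0.1], "delta_rot": [0, -0.002, -0.18]},
  {"dp": [0.08, 0.46, -0.1], "delta_rot": [0, -0.002, -0.18]},
  {"dp": [0.08, 0.46, -0.1], "delta_rot": [0, -0.002, -0.18]},
])

```text
t: 6.55
ee_pos: [0.4592, -0.2999, 0.2487]
orientation: [0.997, 0.071, -0.001, -0.0]
force: [0.7, 1.0, -1.9]
opening: 0.0409
finger_force: 61.7
```

Run:
```python
from h import *
import pickle
for i in range(2): env.snapshot('top')
s=env.state(); print(s['t'],s['ee_pos'],s['orientation'],np.abs(s['qvel']).max())
P=env.camera_params('wrist'); im=env.snapshot('wrist'); pickle.dump(P,open('w3.pkl','wb'))
cv2.imwrite('pics/w3.png',im[:,:,::-1])
```

```text
6.65 [ 0.45992757 -0.29750242  0.24900332] [ 9.97342734e-01  7.28473515e-02 -4.46981070e-04 -7.31455991e-04] 0.012028119050599625
```

View pics/w3.png

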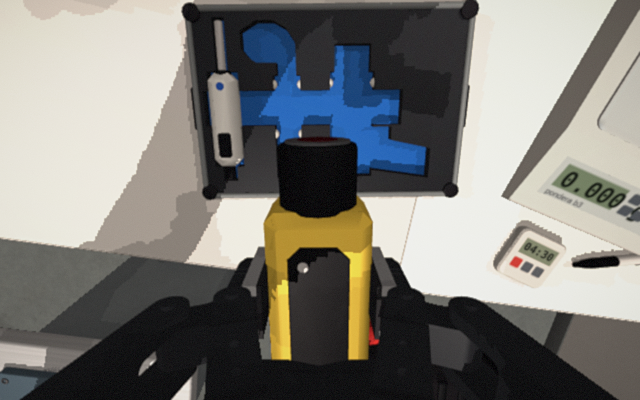

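The wrist view shows tray corner caps at (191,10), (468,10), (450,190) and (210,190). The white spring pads are near (279,84), (299,84), (330,82), (373,82), (277,134) and (297,134).

Run:
```python
from h import *
import pickle
P=pickle.load(open('w3.pkl','rb')); im=cv2.imread('pics/w3.png')
c=plane('wrist',[(191,10),(468,10),(450,190),(210,190)],.027,P); print('corners',c.round(4)[:,:2].tolist(),c.mean(0).round(4),[np.linalg.norm(c[i]-c[(i+1)%4]).round(3) for i in range(4)])
print('yaw',[(np.arctan2(*(c[a]-c[b])[[1,0]])-o).round(3) for a,b,o in((0,3,0),(1,2,0),(0,1,np.pi/2),(3,2,np.pi/2))])
m=((im.min(2)>110)).astype(np.uint8); m[:, :250]=0; m[:, 400:]=0; m[:60]=0; m[145:]=0
n,l,st,ce=cv2.connectedComponentsWithStats(m)
for k in range(1,n):
  if st[k,4]>4: print(ce[k].round(1),st[k],plane('wrist',ce[k],.02,P)[0,:2].round(4))
b=cv2.inRange(cv2.cvtColor(im,cv2.COLOR_BGR2HSV),np.array([95,120,40]),np.array([130,255,255]))
for r in(52,60): k=np.flatnonzero(b[r,325:400])+325; print('slot row',r,k[0],k[-1],plane('wrist',[(k[0],r),(k[-1]+1,r)],.024,P)[:,:2].round(4).tolist())
for q in(385,392): k=np.flatnonzero(b[60:140,q])+60; print('chan col',q,k[0],k[-1],plane('wrist',[(q,k[0]),(q,k[-1]+1)],.024,P)[:,:2].round(4).tolist(),plane('wrist',[(q,k[0]),(q,k[-1]+1)],.008,P)[:,:2].round(4).tolist())
```

```text
corners [[0.5992, -0.1513], [0.6379, -0.4174], [0.4599, -0.4462], [0.4207, -0.1792]] [ 0.5294 -0.2985  0.027 ] [np.float64(0.269), np.float64(0.18), np.float64(0.27), np.float64(0.181)]
yaw [np.float64(0.155), np.float64(0.16), np.float64(0.145), np.float64(0.146)]
[330.8  82.5] [329  79   4   8  23] [ 0.5536 -0.2962]
[372.   81.7] [370  79   4   7  18] [ 0.5605 -0.3387]
[274.6  84. ] [273  81   4   7  20] [ 0.5436 -0.2381]
[298.5  84.2] [297  80   4   9  26] [ 0.547 -0.263]
[276.6 133.6] [275 130   4   8  25] [ 0.493  -0.2457]
[299.6 133.3] [298 130   4   7  23] [ 0.4969 -0.2705]
slot row 52 334 369 [[0.5825, -0.2948], [0.5878, -0.3308]]
slot row 60 334 369 [[0.5751, -0.2959], [0.5804, -0.3322]]
chan col 385 89 139 [[0.5552, -0.3529], [0.5036, -0.3634]] [[0.5562, -0.3557], [0.5024, -0.3667]]
chan col 392 89 123 [[0.5562, -0.3601], [0.5214, -0.3674]] [[0.5573, -0.3633], [0.5209, -0.3709]]
```

Run:
```python
from h import *
goto(.531,-.3214,.06,.151)
```

```text
dp [0.1335, 0.069, 0.3781] rot [-0.0017, 0.0008, -0.0056]
```

>>> jog_arm([
  {"dp": [0.07, 0.035, 0.05], "delta_rot": [-0.002, 0.001, -0.006]},
  {"dp": [0.1335, 0.069, 0.12], "delta_rot": [-0.002, 0.001, -0.006]},
  {"dp": [0.1335, 0.069, 0.2], "delta_rot": [-0.002, 0.001, -0.006]},
  {"dp": [0.1335, 0.069, 0.28], "delta_rot": [-0.002, 0.001, -0.006]},
  {"dp": [0.1335, 0.069, 0.34], "delta_rot": [-0.002, 0.001, -0.006]},
  {"dp": [0.1335, 0.069, 0.378], "delta_rot": [-0.002, 0.001, -0.006]},
  {"dp": [0.1335, 0.069, 0.378], "delta_rot": [-0.002, 0.001, -0.006]},
  {"dp": [0.1335, 0.069, 0.378], "delta_rot": [-0.002, 0.001, -0.006]},
])

```text
t: 7.5
ee_pos: [0.5315, -0.3225, 0.0609]
orientation: [0.997, 0.075, 0.0, 0.0]
force: [0.7, -0.2, -0.5]
opening: 0.0409
finger_force: 61.7
```

Run:
```python
from h import *
import pickle
s=env.state(); print(s['t'],s['ee_pos'],s['force'])
P=env.camera_params('wrist'); im=env.snapshot('wrist'); pickle.dump(P,open('w4.pkl','wb'))
cv2.imwrite('pics/w4.png',im[:,:,::-1])
goto(.531,-.3214,.036,.151)
```

```text
7.5 [ 0.53148828 -0.32246395  0.06088477] [ 0.70597964 -0.22478392 -0.46785222]
dp [-0.0016, -0.0038, 0.0513] rot [0.0028, -0.0026, -0.001]
```

View pics/w4.png

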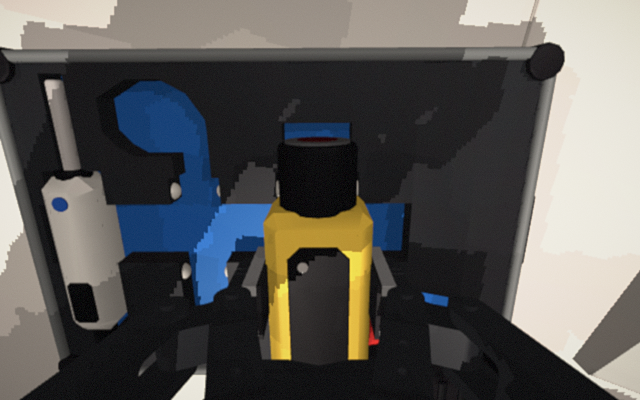

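The slot end is centred at about column 317 and the nose at 318, so they line up. I'll descend.

>>> jog_arm([
  {"dp": [-0.001, -0.002, 0.02], "delta_rot": [0.001, -0.001, 0]},
  {"dp": [-0.001, -0.002, 0.04], "delta_rot": [0.001, -0.001, 0]},
  {"dp": [-0.001, -0.002, 0.052], "delta_rot": [0.001, -0.001, 0]},
  {"dp": [-0.001, -0.002, 0.06], "delta_rot": [0.001, -0.001, 0]},
  {"dp": [-0.001, -0.002, 0.066], "delta_rot": [0.001, -0.001, 0]},
  {"dp": [-0.001, -0.002, 0.072], "delta_rot": [0.001, -0.001, 0]},
  {"dp": [-0.001, -0.002, 0.076], "delta_rot": [0.001, -0.001, 0]},
  {"dp": [-0.001, -0.002, 0.076], "delta_rot": [0.001, -0.001, 0]},
])

```text
t: 8.35
ee_pos: [0.5313, -0.3222, 0.0223]
orientation: [0.997, 0.075, 0.001, 0.0]
force: [4.9, 0.7, -2.3]
opening: 0.041
finger_force: 61.6
```

>>> jog_arm([
  {"dp": [0, 0, 0.004], "delta_rot": [0, 0, 0]},
  {"dp": [0, 0, 0.008], "delta_rot": [0, 0, 0]},
  {"dp": [0, 0, 0.011], "delta_rot": [0, 0, 0]},
  {"dp": [0, 0, 0.013], "delta_rot": [0, 0, 0]},
  {"dp": [0, 0, 0.013], "delta_rot": [0, 0, 0]},
])

```text
t: 8.85
ee_pos: [0.5313, -0.3223, 0.0169]
orientation: [0.997, 0.075, 0.001, 0.0]
force: [0.9, 4.4, 11.5]
opening: 0.0409
finger_force: 63.2
```

>>> jog_arm([
  {"dp": [0, 0, 0.003], "delta_rot": [0, 0, 0]},
  {"dp": [0, 0, 0.005], "delta_rot": [0, 0, 0]},
  {"dp": [0, 0, 0.005], "delta_rot": [0, 0, 0]},
])

```text
t: 9.15
ee_pos: [0.5313, -0.3223, 0.0168]
orientation: [0.997, 0.075, 0.0, 0.0]
force: [-5.6, 6.4, 33.4]
opening: 0.041
finger_force: 66.1
```

>>> jog_arm([
  {"dp": [0, 0, -0.003], "delta_rot": [0, 0, 0]},
  {"dp": [0, 0, -0.004], "delta_rot": [0, 0, 0]},
  {"dp": [0, 0, -0.004], "delta_rot": [0, 0, 0]},
  {"dp": [0, 0, -0.004], "delta_rot": [0, 0, 0]},
], grip=85)

```text
t: 9.55
ee_pos: [0.5293, -0.3228, 0.0145]
orientation: [0.997, 0.074, -0.001, 0.0]
force: [0.2, -0.1, 0.4]
opening: 0.0568
finger_force: 0.0
```

>>> jog_arm([
  {"dp": [0, 0, -0.03], "delta_rot": [0, 0, 0]},
  {"dp": [0, 0, -0.08], "delta_rot": [0, 0, 0]},
  {"dp": [0, 0, -0.12], "delta_rot": [0, 0, 0]},
  {"dp": [0, 0, -0.12], "delta_rot": [0, 0, 0]},
])

```text
t: 9.95
ee_pos: [0.5324, -0.3238, 0.079]
orientation: [0.997, 0.074, 0.002, 0.002]
force: [0.8, 0.2, -0.2]
opening: 0.0569
finger_force: 0.0
```

>>> jog_arm([
  {"dp": [0, 0, 0], "delta_rot": [0, 0, 0]},
  {"dp": [0, 0, 0], "delta_rot": [0, 0, 0]},
  {"dp": [0, 0, 0], "delta_rot": [0, 0, 0]},
  {"dp": [0, 0, 0], "delta_rot": [0, 0, 0]},
  {"dp": [0, 0, 0], "delta_rot": [0, 0, 0]},
], grip=255, force=30)

```text
t: 10.45
ee_pos: [0.53, -0.3224, 0.0747]
orientation: [0.997, 0.075, -0.001, -0.0]
force: [-0.8, -0.2, -1.1]
opening: -0.0002
finger_force: 0.0
```

Run:
```python
from h import *
import pickle
s=env.state(); print(s['t'],s['ee_pos'],s['opening'],s['force'])
P=env.camera_params('wrist'); im=env.snapshot('wrist'); pickle.dump(P,open('w5.pkl','wb'))
cv2.imwrite('pics/w5.png',im[:,:,::-1])
```

```text
10.45 [ 0.52995184 -0.32236452  0.07474765] -0.00020302071858679276 [-0.75109021 -0.20827962 -1.09877735]
```

View pics/w5.png

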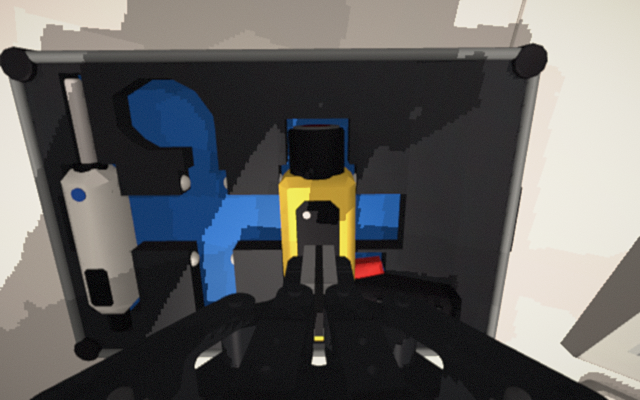

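The thermometer sits in its slot with the nose end at (317,125). I'll press on the barrel top with shut fingers; the top should be at z = 0.044.

>>> jog_arm([
  {"dp": [0.006, 0, 0.03], "delta_rot": [0, 0, 0]},
  {"dp": [0.006, 0, 0.045], "delta_rot": [0, 0, 0]},
  {"dp": [0.006, 0, 0.054], "delta_rot": [0, 0, 0]},
  {"dp": [0.006, 0, 0.059], "delta_rot": [0, 0, 0]},
  {"dp": [0.006, 0, 0.062], "delta_rot": [0, 0, 0]},
  {"dp": [0.006, 0, 0.064], "delta_rot": [0, 0, 0]},
  {"dp": [0.006, 0, 0.064], "delta_rot": [0, 0, 0]},
])

```text
t: 11.2
ee_pos: [0.5328, -0.3221, 0.0442]
orientation: [0.997, 0.074, -0.001, 0.0]
force: [-3.8, 2.1, 7.5]
opening: 0.0001
finger_force: 3.9
```

>>> jog_arm([
  {"dp": [0, 0, 0.002], "delta_rot": [0, 0, 0]},
  {"dp": [0, 0, 0.002], "delta_rot": [0, 0, 0]},
  {"dp": [0, 0, -0.05], "delta_rot": [0, 0, 0]},
  {"dp": [0, 0, -0.15], "delta_rot": [0, 0, 0]},
  {"dp": [0, 0, -0.25], "delta_rot": [0, 0, 0]},
  {"dp": [0, 0, -0.35], "delta_rot": [0, 0, 0]},
  {"dp": [-0.05, -0.05, -0.4], "delta_rot": [0, 0, 0]},
  {"dp": [-0.1, -0.1, -0.4], "delta_rot": [0, 0, 0]},
], grip=0)

```text
t: 12.0
ee_pos: [0.4786, -0.2808, 0.2478]
orientation: [0.997, 0.074, 0.004, 0.003]
force: [0.4, -0.1, 0.5]
opening: 0.0855
finger_force: 0.0
```

Run:
```python
from h import *
s=env.state(); print(s['t'],s['ee_pos']); goto(.45,.13,.25,1.42)
```

```text
12.0 [ 0.4786016  -0.28079654  0.24780215]
dp [0.0652, -0.821, -0.0086] rot [0.0118, -0.0029, -1.6187]
```

>>> jog_arm([
  {"dp": [0.05, -0.1, 0], "delta_rot": [0, 0, -0.15]},
  {"dp": [0.06, -0.2, 0], "delta_rot": [0, 0, -0.3]},
  {"dp": [0.065, -0.3, 0], "delta_rot": [0, 0, -0.45]},
  {"dp": [0.065, -0.4, 0], "delta_rot": [0, 0, -0.6]},
  {"dp": [0.065, -0.5, 0], "delta_rot": [0, 0, -0.75]},
  {"dp": [0.065, -0.6, 0], "delta_rot": [0, 0, -0.9]},
  {"dp": [0.065, -0.7, 0], "delta_rot": [0, 0, -1.0]},
  {"dp": [0.065, -0.8, 0], "delta_rot": [0, 0, -1.0]},
])

```text
t: 12.8
ee_pos: [0.4494, 0.1163, 0.2435]
orientation: [0.892, 0.451, 0.0, 0.0]
force: [1.2, -0.1, 0.8]
opening: 0.0855
finger_force: 0.0
```

Run:
```python
from h import *
s=env.state(); print(s['t'],s['ee_pos']); goto(.45,.13,.25,1.42)
```

```text
12.8 [0.44942739 0.11632757 0.24346534]
dp [0.0227, -0.0153, -0.0131] rot [0.0012, 0.0004, -0.6159]
```

>>> jog_arm([
  {"dp": [0.01, 0, -0.01], "delta_rot": [0, 0, -0.15]},
  {"dp": [0.01, 0, -0.01], "delta_rot": [0, 0, -0.3]},
  {"dp": [0.01, 0, -0.01], "delta_rot": [0, 0, -0.45]},
  {"dp": [0.01, 0, -0.01], "delta_rot": [0, 0, -0.616]},
  {"dp": [0.01, 0, -0.01], "delta_rot": [0, 0, -0.616]},
  {"dp": [0.01, 0, -0.01], "delta_rot": [0, 0, -0.616]},
  {"dp": [0.01, 0, -0.01], "delta_rot": [0, 0, -0.616]},
])

```text
t: 13.5
ee_pos: [0.4529, 0.1186, 0.2481]
orientation: [0.76, 0.65, -0.0, 0.0]
force: [-0.5, -0.2, 0.5]
opening: 0.0852
finger_force: 0.0
```

Run:
```python
from h import *
import pickle
s=env.state(); print(s['t'],s['ee_pos'],s['orientation'])
P=env.camera_params('wrist'); im=env.snapshot('wrist'); pickle.dump(P,open('w6.pkl','wb')); im=np.ascontiguousarray(im[:,:,::-1])
cv2.imwrite('pics/w6.png',im)
hsv=cv2.cvtColor(im,cv2.COLOR_BGR2HSV); m=cv2.inRange(hsv,np.array([0,120,50]),np.array([8,255,255])); n,l,st,ce=cv2.connectedComponentsWithStats(cv2.morphologyEx(m,cv2.MORPH_CLOSE,np.ones((9,9))))
k=1+np.argmax(st[1:,4]); print(st[k],ce[k])
p=np.argwhere(l==k)[:,::-1]
for z in(.012,.02,.024):
    r=cv2.minAreaRect((plane('wrist',p,z,P)[:,:2]*1000).astype(np.float32)); c=cv2.boxPoints(r); e=max([c[1]-c[0],c[2]-c[1]],key=np.linalg.norm); print(z,np.round(r[0],1),np.round(r[1],1),np.arctan2(e[1],e[0]))
```

```text
13.5 [0.4529207  0.11857999 0.24810653] [ 7.59765967e-01  6.50196566e-01 -2.92334560e-04  1.27451881e-04]
[ 292   55   24  101 2133] [304.0482888  104.29582747]
0.012 [448.5 187.8] [104.7  23.5] 1.4255822
0.02 [448.9 187.8] [102.4  23. ] 1.4255822
0.024 [449.  187.9] [101.3  22.7] 1.4255828
```

View pics/w6.png

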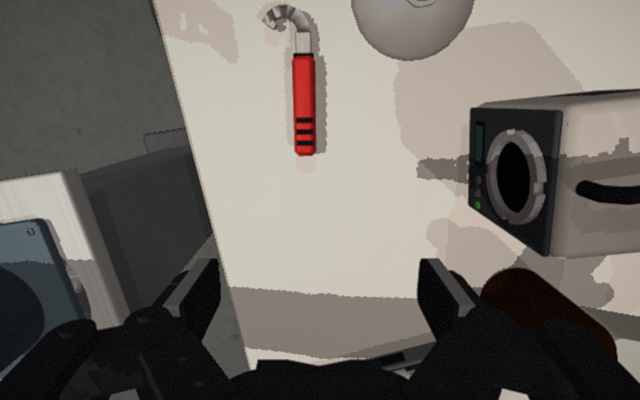

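The view shows the spanner handle at (304,104) with hook to the upper left, and the dome's edge near (370,40) and (413,60).

Run:
```python
from h import *
import pickle; P=pickle.load(open('w6.pkl','rb'))
print(plane('wrist',[(362,30),(375,48),(400,59)],.01,P).round(3).tolist())
goto(.452,.209,.09,1.4255);goto(.452,.209,.005,1.4255)
```

```text
[[0.52, 0.254, 0.01], [0.531, 0.235, 0.01], [0.556, 0.22, 0.01]]
dp [0.1785, -0.0296, 0.3161] rot [-0.0002, 0.0008, -0.0117]
dp [0.1787, -0.0295, 0.4861] rot [-0.0002, 0.0008, -0.0117]
```

>>> jog_arm([
  {"dp": [0.07, -0.02, 0.08], "delta_rot": [0, 0.001, -0.012]},
  {"dp": [0.14, -0.03, 0.15], "delta_rot": [0, 0.001, -0.012]},
  {"dp": [0.178, -0.03, 0.23], "delta_rot": [0, 0.001, -0.012]},
  {"dp": [0.178, -0.03, 0.31], "delta_rot": [0, 0.001, -0.012]},
  {"dp": [0.178, -0.03, 0.38], "delta_rot": [0, 0.001, -0.012]},
  {"dp": [0.178, -0.03, 0.44], "delta_rot": [0, 0.001, -0.012]},
  {"dp": [0.178, -0.03, 0.482], "delta_rot": [0, 0.001, -0.012]},
  {"dp": [0.178, -0.03, 0.482], "delta_rot": [0, 0.001, -0.012]},
], grip=75)

```text
t: 14.35
ee_pos: [0.4497, 0.208, 0.0047]
orientation: [0.756, 0.655, -0.002, -0.001]
force: [-0.5, -0.9, -0.7]
opening: 0.0603
finger_force: 0.0
```

>>> jog_arm([
  {"dp": [0, 0, 0], "delta_rot": [0, 0, 0]},
  {"dp": [0, 0, 0], "delta_rot": [0, 0, 0]},
  {"dp": [0, 0, 0], "delta_rot": [0, 0, 0]},
  {"dp": [0, 0, 0], "delta_rot": [0, 0, 0]},
  {"dp": [0, 0, 0], "delta_rot": [0, 0, 0]},
  {"dp": [0, 0, 0], "delta_rot": [0, 0, 0]},
], grip=255, force=60)

```text
t: 14.95
ee_pos: [0.4525, 0.2093, 0.0086]
orientation: [0.756, 0.655, 0.001, 0.0]
force: [-1.0, 0.3, 5.8]
opening: 0.022
finger_force: 59.2
```

Run:
```python
from h import *
s=env.state(); print(s['t'],s['ee_pos'],s['orientation']); goto(.452,.14,.2,1.4255); goto(.45,-.22,.25,.151)
```

```text
14.95 [0.45249462 0.20927793 0.00858525] [7.56025296e-01 6.54541302e-01 1.18260614e-03 1.92835675e-04]
dp [-0.1367, 0.0196, -0.383] rot [0.0023, -0.002, 0.0021]
dp [-0.8497, 0.1189, -0.4839] rot [0.0008, -0.0032, 1.6248]
```

>>> jog_arm([
  {"dp": [0, 0, -0.06], "delta_rot": [0, 0, 0]},
  {"dp": [0, 0, -0.15], "delta_rot": [0, 0, 0]},
  {"dp": [-0.02, 0, -0.24], "delta_rot": [0, 0, 0]},
  {"dp": [-0.08, 0.01, -0.32], "delta_rot": [0, 0, 0]},
  {"dp": [-0.15, 0.02, -0.38], "delta_rot": [0, 0, 0.1]},
  {"dp": [-0.24, 0.03, -0.42], "delta_rot": [0, 0, 0.25]},
  {"dp": [-0.33, 0.05, -0.45], "delta_rot": [0, 0, 0.4]},
  {"dp": [-0.42, 0.07, -0.48], "delta_rot": [0, 0, 0.55]},
])

```text
t: 15.75
ee_pos: [0.4559, -0.006, 0.2488]
orientation: [0.88, 0.475, 0.001, 0.001]
force: [1.0, -0.9, -1.3]
opening: 0.0224
finger_force: 59.8
```

Run:
```python
from h import *
s=env.state(); print(s['t'],s['ee_pos'],s['orientation']); goto(.45,-.22,.25,.151)
```

```text
15.75 [ 0.45593558 -0.0060096   0.24876254] [8.79732378e-01 4.75468214e-01 7.03378819e-04 6.51811390e-04]
dp [-0.3645, 0.2245, -0.0023] rot [0.0018, -0.0017, 1.0695]
```

>>> jog_arm([
  {"dp": [-0.08, 0.05, 0], "delta_rot": [0, 0, 0.15]},
  {"dp": [-0.16, 0.1, 0], "delta_rot": [0, 0, 0.3]},
  {"dp": [-0.24, 0.15, 0], "delta_rot": [0, 0, 0.45]},
  {"dp": [-0.32, 0.2, 0], "delta_rot": [0, 0, 0.6]},
  {"dp": [-0.364, 0.224, 0], "delta_rot": [0, 0, 0.75]},
  {"dp": [-0.364, 0.224, 0], "delta_rot": [0, 0, 0.9]},
  {"dp": [-0.364, 0.224, 0], "delta_rot": [0, 0, 1.0]},
  {"dp": [-0.364, 0.224, 0], "delta_rot": [0, 0, 1.0]},
])

```text
t: 16.55
ee_pos: [0.451, -0.2178, 0.2475]
orientation: [0.995, 0.104, 0.0, 0.0]
force: [-0.5, -0.2, -1.6]
opening: 0.0222
finger_force: 59.8
```

Run:
```python
from h import *
import pickle
for i in range(3): env.snapshot('top')
s=env.state(); print(s['t'],s['ee_pos'],s['orientation'])
P=env.camera_params('wrist'); im=env.snapshot('wrist'); pickle.dump(P,open('w7.pkl','wb')); im=np.ascontiguousarray(im[:,:,::-1])
cv2.imwrite('pics/w7.png',im); goto(.522,-.254,.065,.151)
hsv=cv2.cvtColor(im,cv2.COLOR_BGR2HSV); m=cv2.inRange(hsv,np.array([0,120,50]),np.array([8,255,255])); n,l,st,ce=cv2.connectedComponentsWithStats(m)
for k in range(1,n):
  if st[k,4]>80:
    print(st[k]); p=np.argwhere(l==k)
    for r in range(st[k][1]+4,st[k][1]+st[k][3],12):
        q=p[p[:,0]==r,1]
        if len(q): print(r,q.min(),q.max())
```

```text
16.7 [ 0.45124196 -0.21750889  0.2472615 ] [ 9.94346052e-01  1.06188150e-01  6.94513199e-05 -1.12337855e-05]
dp [0.1229, 0.1012, 0.3643] rot [-0.0001, -0.0, 0.0782]
[452 142  15  11 112]
146 453 465
[ 291  211   57  156 7394]
215 293 345
227 292 346
239 292 345
251 292 346
263 294 344
275 294 343
287 295 344
299 294 344
311 292 344
323 293 343
335 293 343
347 293 343
359 293 343
```

View pics/w7.png

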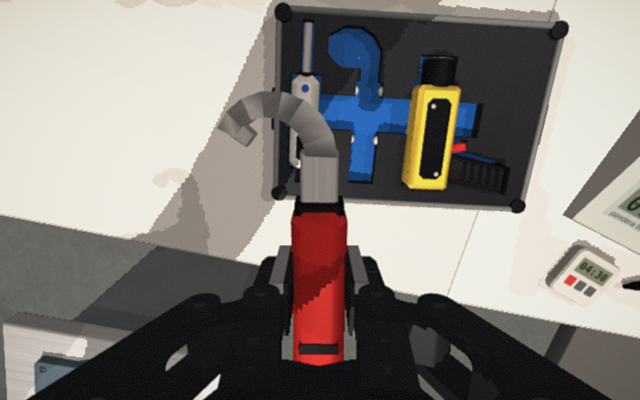

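Run:
```python
from h import *
import pickle; P=pickle.load(open('w7.pkl','rb')); im=cv2.imread('pics/w7.png')
s=env.state(); p=np.array(s['ee_pos']); Rt=R.from_quat(s['orientation']); u=s['ee_pos'][2]-.0086
print(im[190:216:2,318].tolist())
for r,dz in((199,.024),(204,.024),(211,.024)): print(r,(Rt.inv().apply(plane('wrist',(318.5,r),u+dz,P)-p)*1000).round(1).tolist())
# pads of the spanner cut-out
m=((im.min(2)>110)).astype(np.uint8); m[:, :335]=0; m[:, 400:]=0; m[:60]=0; m[160:]=0
n,l,st,ce=cv2.connectedComponentsWithStats(m)
for k in range(1,n):
  if st[k,4]>4: print(ce[k].round(1),st[k][4],plane('wrist',ce[k],.02,P)[0,:2].round(4))
```

```text
[[128, 133, 143], [127, 132, 142], [126, 133, 139], [125, 131, 140], [129, 134, 142], [128, 133, 144], [77, 80, 86], [10, 5, 8], [17, 16, 17], [15, 11, 14], [20, 21, 17], [20, 20, 67], [24, 28, 136]]
199 [[36.5, -0.0, -15.4]]
204 [[34.5, -0.0, -15.4]]
211 [[31.5, -0.0, -15.4]]
[356.4  90.5] 22 [ 0.5427 -0.2383]
[380.1  90.8] 18 [ 0.5476 -0.2626]
[352.2 139.1] 19 [ 0.4928 -0.2459]
[375.  140.4] 29 [ 0.4967 -0.2707]
```

Run:
```python
from h import *
goto(.521,-.2542,.065,.152)
```

```text
dp [0.1209, 0.1011, 0.3643] rot [-0.0001, -0.0, 0.0769]
```

>>> jog_arm([
  {"dp": [0.06, 0.05, 0.03], "delta_rot": [0, 0, 0.077]},
  {"dp": [0.121, 0.101, 0.08], "delta_rot": [0, 0, 0.077]},
  {"dp": [0.121, 0.101, 0.15], "delta_rot": [0, 0, 0.077]},
  {"dp": [0.121, 0.101, 0.23], "delta_rot": [0, 0, 0.077]},
  {"dp": [0.121, 0.101, 0.3], "delta_rot": [0, 0, 0.077]},
  {"dp": [0.121, 0.101, 0.35], "delta_rot": [0, 0, 0.077]},
  {"dp": [0.121, 0.101, 0.364], "delta_rot": [0, 0, 0.077]},
  {"dp": [0.121, 0.101, 0.364], "delta_rot": [0, 0, 0.077]},
])

```text
t: 17.55
ee_pos: [0.5206, -0.2541, 0.0643]
orientation: [0.997, 0.075, -0.001, -0.001]
force: [0.2, 0.3, -0.6]
opening: 0.0224
finger_force: 59.8
```

Run:
```python
from h import *
for i in range(2): env.snapshot('top')
s=env.state(); print(s['t'],s['ee_pos'],s['force'])
im=env.snapshot('wrist'); cv2.imwrite('pics/w8.png',im[:,:,::-1])
goto(.521,-.2542,.03,.152)
```

```text
17.65 [ 0.52207552 -0.25480844  0.06624739] [ 0.82241433  0.5214517  -1.02746015]
dp [-0.0025, -0.0021, 0.0732] rot [0.0016, -0.0029, -0.0024]
```

View pics/w8.png

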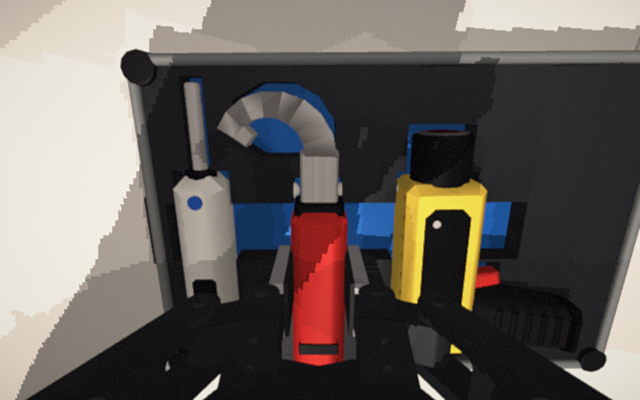

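The spanner is centred over its pads: pads at columns 297 and 341, handle at 318, hook over its cut-out. That makes 12 pictures viewed, which is over the limit of 10, so I'll go by numbers only from here.

>>> jog_arm([
  {"dp": [-0.002, -0.001, 0.02], "delta_rot": [0.001, -0.001, 0]},
  {"dp": [-0.002, -0.001, 0.04], "delta_rot": [0.001, -0.001, 0]},
  {"dp": [-0.002, -0.001, 0.055], "delta_rot": [0.001, -0.001, 0]},
  {"dp": [-0.002, -0.001, 0.065], "delta_rot": [0.001, -0.001, 0]},
  {"dp": [-0.002, -0.001, 0.072], "delta_rot": [0.001, -0.001, 0]},
  {"dp": [-0.002, -0.001, 0.078], "delta_rot": [0.001, -0.001, 0]},
  {"dp": [-0.002, -0.001, 0.084], "delta_rot": [0.001, -0.001, 0]},
  {"dp": [-0.002, -0.001, 0.084], "delta_rot": [0.001, -0.001, 0]},
])

```text
t: 18.5
ee_pos: [0.5204, -0.2545, 0.0231]
orientation: [0.997, 0.075, -0.0, -0.0]
force: [0.7, -0.0, -0.4]
opening: 0.022
finger_force: 59.9
```

>>> jog_arm([
  {"dp": [0, 0, 0.004], "delta_rot": [0, 0, 0]},
  {"dp": [0, 0, 0.008], "delta_rot": [0, 0, 0]},
  {"dp": [0, 0, 0.012], "delta_rot": [0, 0, 0]},
  {"dp": [0, 0, 0.014], "delta_rot": [0, 0, 0]},
  {"dp": [0, 0, 0.015], "delta_rot": [0, 0, 0]},
  {"dp": [0, 0, 0.015], "delta_rot": [0, 0, 0]},
])

```text
t: 19.1
ee_pos: [0.5206, -0.2545, 0.0166]
orientation: [0.997, 0.075, 0.0, -0.0]
force: [-2.3, 1.7, 10.9]
opening: 0.022
finger_force: 61.4
```

>>> jog_arm([
  {"dp": [0, 0, 0.003], "delta_rot": [0, 0, 0]},
  {"dp": [0, 0, 0.003], "delta_rot": [0, 0, 0]},
  {"dp": [0, 0, -0.001], "delta_rot": [0, 0, 0]},
])

```text
t: 19.4
ee_pos: [0.5205, -0.2544, 0.0167]
orientation: [0.997, 0.075, 0.0, -0.0]
force: [2.0, -0.3, -7.6]
opening: 0.022
finger_force: 59.1
```

>>> jog_arm([
  {"dp": [0, 0, 0], "delta_rot": [0, 0, 0]},
  {"dp": [0, 0, 0], "delta_rot": [0, 0, 0]},
  {"dp": [0, 0, 0], "delta_rot": [0, 0, 0]},
  {"dp": [0, 0, -0.04], "delta_rot": [0, 0, 0]},
  {"dp": [0, 0, -0.1], "delta_rot": [0, 0, 0]},
  {"dp": [0, 0, -0.1], "delta_rot": [0, 0, 0]},
  {"dp": [0, 0, -0.1], "delta_rot": [0, 0, 0]},
], grip=125)

```text
t: 20.1
ee_pos: [0.5202, -0.2543, 0.0661]
orientation: [0.997, 0.075, -0.0, -0.0]
force: [-0.1, 0.2, -1.3]
opening: 0.0436
finger_force: 0.0
```

>>> jog_arm([
  {"dp": [0, 0, 0], "delta_rot": [0, 0, 0]},
  {"dp": [0, 0, 0], "delta_rot": [0, 0, 0]},
  {"dp": [0, 0, 0], "delta_rot": [0, 0, 0]},
  {"dp": [0, 0, 0], "delta_rot": [0, 0, 0]},
], grip=255, force=30)

```text
t: 20.5
ee_pos: [0.5196, -0.254, 0.0653]
orientation: [0.997, 0.075, -0.001, -0.001]
force: [0.9, 0.3, -0.2]
opening: 0.0001
finger_force: 0.0
```

Run:
```python
from h import *
s=env.state(); print(s['t'],s['ee_pos'],s['opening'],s['force']); goto(.521,-.2545,.032,.152)
```

```text
20.5 [ 0.51960999 -0.25397159  0.0653208 ] 6.20788818155353e-05 [ 0.89251363  0.27868962 -0.23876765]
dp [0.0027, 0.0016, 0.0666] rot [-0.0021, 0.0024, -0.0025]
```

Shut fingers press at the handle top, expected at z = 0.032.

>>> jog_arm([
  {"dp": [0.002, 0.001, 0.03], "delta_rot": [0, 0, 0]},
  {"dp": [0.002, 0.001, 0.048], "delta_rot": [0, 0, 0]},
  {"dp": [0.002, 0.001, 0.058], "delta_rot": [0, 0, 0]},
  {"dp": [0.002, 0.001, 0.064], "delta_rot": [0, 0, 0]},
  {"dp": [0.002, 0.001, 0.067], "delta_rot": [0, 0, 0]},
  {"dp": [0.002, 0.001, 0.069], "delta_rot": [0, 0, 0]},
  {"dp": [0.002, 0.001, 0.069], "delta_rot": [0, 0, 0]},
])

```text
t: 21.2
ee_pos: [0.5204, -0.2543, 0.0321]
orientation: [0.997, 0.075, -0.001, -0.001]
force: [-5.0, 1.2, 9.3]
opening: -0.0001
finger_force: 4.7
```

>>> jog_arm([
  {"dp": [0, 0, -0.04], "delta_rot": [0, 0, 0]},
  {"dp": [0, 0, -0.1], "delta_rot": [0, 0, 0]},
  {"dp": [0, 0, -0.2], "delta_rot": [0, 0, 0]},
  {"dp": [0, 0, -0.3], "delta_rot": [0, 0, 0]},
  {"dp": [-0.06, 0.06, -0.4], "delta_rot": [0, 0, 0]},
  {"dp": [-0.12, 0.08, -0.45], "delta_rot": [0, 0, 0]},
  {"dp": [-0.12, 0.08, -0.45], "delta_rot": [0, 0, 0]},
  {"dp": [-0.12, 0.08, -0.45], "delta_rot": [0, 0, 0]},
])

```text
t: 22.0
ee_pos: [0.4676, -0.3045, 0.2576]
orientation: [0.997, 0.074, 0.0, 0.0]
force: [-0.1, 0.7, -0.2]
opening: 0.0001
finger_force: 0.0
```

Run:
```python
from h import *
for i in range(3): env.snapshot('top')
s=env.state(); print(s['t'],s['ee_pos'],s['force'])
P=env.camera_params('wrist'); im=np.ascontiguousarray(env.snapshot('wrist')[:,:,::-1]); cv2.imwrite('pics/w9.png',im)
hsv=cv2.cvtColor(im,cv2.COLOR_BGR2HSV)
def T(X):
    d=np.array(X)/1000-[.5292,-.2986]; y=.152; return (np.array([[np.cos(y),np.sin(y)],[-np.sin(y),np.cos(y)]])@d*1000).round(1)
for nm,lo,hi,z,off in(('therm',[20,100,60],[35,255,255],.04,19),('span',[0,130,50],[8,255,255],.032,21)):
    m=cv2.morphologyEx(cv2.inRange(hsv,np.array(lo),np.array(hi)),cv2.MORPH_CLOSE,np.ones((9,9))); n,l,st,ce=cv2.connectedComponentsWithStats(m); k=1+np.argmax(st[1:,4])
    p=np.argwhere(l==k)[:,::-1]; r=cv2.minAreaRect((plane('wrist',p,z,P)[:,:2]*1000).astype(np.float32)); c=cv2.boxPoints(r); e=max([c[1]-c[0],c[2]-c[1]],key=np.linalg.norm); a=np.arctan2(e[1],e[0])%np.pi
    print(nm,st[k],np.round(r[1],1),'yaw',a.round(3),'origin in tray',T(np.array(r[0])+off*np.array([np.cos(a),np.sin(a)])))
# others unchanged? compare top picture with the start
t0=cv2.imread('pics/top0.png'); t=env.snapshot('top')[:,:,::-1]; cv2.imwrite('pics/t9.png',t)
for nm,(x0,x1,y0,y1) in dict(petri=(222,258,222,258),wash=(165,212,215,250),amber=(362,398,155,192),probe=(396,420,190,245)).items(): print(nm,np.abs(t[y0:y1,x0:x1].astype(int)-t0[y0:y1,x0:x1]).mean().round(1))
```

```text
22.15 [ 0.46822397 -0.30168934  0.25519722] [-0.79905036  0.02849804 -0.35650452]
therm [ 327   81   43  104 2555] [107.1  42.7] yaw 0.17 origin in tray [ -1.8 -23.4]
span [ 271   87   25   97 2082] [102.   24.4] yaw 0.148 origin in tray [-2.8 44.8]
petri 4.2
wash 4.0
amber 3.0
probe 19.1
```

Run:
```python
from h import *
goto(.533,-.322,.06,.152); goto(.533,-.322,.044,.152)
im=cv2.imread('pics/w9.png'); P=env.camera_params('wrist'); hsv=cv2.cvtColor(im,cv2.COLOR_BGR2HSV)
m=cv2.inRange(im,np.array([120,120,120]),np.array([255,255,255])); m[:, :185]=0; m[:, 262:]=0; m[:12]=0; m[185:]=0
n,l,st,ce=cv2.connectedComponentsWithStats(m); y=.152; M=np.array([[np.cos(y),np.sin(y)],[-np.sin(y),np.cos(y)]])
for k in range(1,n):
  if st[k,4]>150: print(st[k],(M@(plane('wrist',ce[k],.036,P)[0,:2]-[.5292,-.2986])*1000).round(1))
```

```text
dp [0.1228, 0.0609, 0.3897] rot [-0.0039, 0.0029, 0.0001]
dp [0.1229, 0.061, 0.4217] rot [-0.0039, 0.0029, 0.0001]
[ 206   81   31   89 1563] [ -5.8 108.8]
[185  94  13  91 556] [-39.9 147.7]
```

>>> jog_arm([
  {"dp": [0.06, 0.03, 0.08], "delta_rot": [0, 0, 0]},
  {"dp": [0.123, 0.061, 0.15], "delta_rot": [0, 0, 0]},
  {"dp": [0.123, 0.061, 0.23], "delta_rot": [0, 0, 0]},
  {"dp": [0.123, 0.061, 0.31], "delta_rot": [0, 0, 0]},
  {"dp": [0.123, 0.061, 0.37], "delta_rot": [0, 0, 0]},
  {"dp": [0.123, 0.061, 0.39], "delta_rot": [0, 0, 0]},
  {"dp": [0.123, 0.061, 0.4], "delta_rot": [0, 0, 0]},
  {"dp": [0.123, 0.061, 0.4], "delta_rot": [0, 0, 0]},
])

```text
t: 23.05
ee_pos: [0.5337, -0.3238, 0.0567]
orientation: [0.997, 0.075, -0.0, -0.0]
force: [0.3, 0.0, 0.5]
opening: -0.0003
finger_force: 0.0
```

>>> jog_arm([
  {"dp": [0, 0, 0.006], "delta_rot": [0, 0, 0]},
  {"dp": [0, 0, 0.012], "delta_rot": [0, 0, 0]},
  {"dp": [0, 0, 0.017], "delta_rot": [0, 0, 0]},
  {"dp": [0, 0, 0.021], "delta_rot": [0, 0, 0]},
  {"dp": [0, 0, 0.023], "delta_rot": [0, 0, 0]},
  {"dp": [0, 0, 0.024], "delta_rot": [0, 0, 0]},
  {"dp": [0, 0, 0.024], "delta_rot": [0, 0, 0]},
])

```text
t: 23.75
ee_pos: [0.533, -0.324, 0.0443]
orientation: [0.997, 0.075, -0.001, -0.0]
force: [-0.5, 0.2, 0.2]
opening: -0.0
finger_force: 0.0
```

>>> jog_arm([
  {"dp": [0, 0, -0.05], "delta_rot": [0, 0, 0]},
  {"dp": [0, 0, -0.12], "delta_rot": [0, 0, 0]},
  {"dp": [0, 0, -0.2], "delta_rot": [0, 0, 0]},
  {"dp": [0, 0, -0.25], "delta_rot": [0, 0, 0]},
  {"dp": [0, 0, -0.25], "delta_rot": [0, 0, 0]},
  {"dp": [0, 0, -0.25], "delta_rot": [0, 0, 0]},
])

```text
t: 24.35
ee_pos: [0.5332, -0.3242, 0.1696]
orientation: [0.997, 0.075, -0.0, -0.0]
force: [0.0, -0.6, -0.7]
opening: 0.0001
finger_force: 0.0
```

```bash
python3 -c "
from bench import env
print(env.state()['ee_pos'],env.close_job())"
```

```text
the job is handed in; nothing more can be done
[ 0.5331861  -0.32418409  0.16960801] None
```

I handed the job in at about 24 s but got no verdict back: the thermometer was held still in front of the disc for over 1 s, and both it and the spanner measured fully home and released; I viewed 12 pictures, over the limit of 10.

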